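# Fit the spacer and hold the offset lever level over its mount

### The job

Take the tall spacer ring out of the divided tray, slide it over the steel pin of the white fixture until it sits fully down on the column, and let go of it. Then lift the offset lever by its balance point and bring it over the fixture, with its eye centred above the pin and its heavy head above the plain column, and hold it there level and still with its underside about 4 cm above the pin's tip. Finish while still holding it, ready to be lowered, and leave everything else where it is.

Things in the scene. Friction and masses are not known exactly. Their poses are not given: they have to be found in the camera images.
- lever: The offset lever, loose, lying level on the bench: a round eye (40 mm outside, 16 mm vertical hole, 28 mm high), a straight aluminium bar 14 mm wide whose underside is 10 mm and top 28 mm above the lever's underside, and at the far end a heavy steel head 40 x 44 x 44 mm high. 225 mm long in all, about 0.4 kg. Origin: on the axis of the eye at the underside. x runs along the bar to the head, z up.
- lever_balance (a point): The lever's balance point (centre of mass along the bar): on the bar's centre line, 135 mm from the eye's axis towards the head, that is 30 mm short of the head's near face; 19 mm above the underside. Same axes as the lever.
- lever_head (a point): Middle of the underside of the lever's head, 185 mm from the eye's axis.
- pin_tip (a point): Tip of the steel pin, 100 mm above the bench. Pin 12 mm in diameter, 40 mm long with a tapered top 6 mm, upright on the shorter white column of the fixture, whose flat shoulder (42 mm across) is 60 mm above the bench. z up; x points level towards the plain column.
- column_top (a point): Middle of the flat top of the taller plain white column (42 mm across), 90 mm above the bench, 185 mm from the pin. Both columns stand on the fixture's fixed white base, 270 x 90 mm and 8 mm thick.
- fixture: The white fixture, fixed to the bench: a slotted base 270 x 90 mm, 8 mm thick, with the two columns. Origin: centre of its underside, midway between the columns; x points from the pin to the plain column.
- tray: Fixed grey tray, 260 x 100 mm outside, 18 mm high, walls and floor 4 mm thick, with two cross walls making three compartments in a row along its x, each about 81 x 92 mm inside and holding one aluminium spacer ring. Origin: centre of its underside.
- spacer_tall: The tall spacer ring: aluminium, 30 mm outside, 17 mm bore, 30 mm high, standing upright in one of the tray's compartments (any of the three). Origin: centre of its underside, z along its axis.
- spacer_short: Another spacer, not wanted: 30 mm outside, only 14 mm high. Origin: centre of its underside.
- spacer_wide: Another spacer, not wanted: 46 mm outside, 16 mm high. Origin: centre of its underside.
- tape_roll: Bystander: roll of blue tape lying flat, 90 mm across, 24 mm high.
- screwdriver: Bystander: screwdriver lying on the bench between the robot and the fixture.
- motor_unit: Bystander: spare grey actuator with a blue band, 30 x 34 x 70 mm, upright.
- bottle: Bystander: amber capped bottle, 60 mm across, 140 mm high.
- beaker: Bystander: clear beaker, 70 mm across, 80 mm high.
- thumb_nut: Bystander: small brass thumb nut, 28 mm across, 22 mm high.
- spare_block: Bystander: loose aluminium block 50 x 30 x 20 mm.

How it is judged:
On the way, in this order (a step that is already met when the one before it is completed fails the run):
1. the tall spacer sits fully down on the pin's column and is let go (horizontal distance between spacer_tall and pin_tip below 0.005 m and angle between spacer_tall's own z axis and vertical below 0.1 rad and z of spacer_tall in the frame of pin_tip between -0.045 and -0.036 m and contact force between each of the arm, the fingers and spacer_tall below 0.1 N), for 0.2 s.
2. the lever is off the bench, gripped at its balance point (x of the grasp point in the frame of lever_balance between -0.02 and 0.02 m and contact force between the fingers and lever above 1 N and height (world z) of lever_balance above 0.06 m), for 0.2 s.
At the end, for the whole second after the job is handed in: Spacer seated on the pin (5 mm, 0.1 rad, underside 36 to 45 mm below the tip), untouched. Lever held within 20 mm of its balance point, level to 0.1 rad, still, eye within 10 mm of the pin's axis, head 18 mm of the column's, underside 15 to 70 mm above the tip, nothing else carrying it (horizontal distance between spacer_tall and pin_tip below 0.005 m and angle between each of spacer_tall, lever's own z axis and vertical below 0.1 rad and z of spacer_tall in the frame of pin_tip between -0.045 and -0.036 m and x of the grasp point in the frame of lever_balance between -0.02 and 0.02 m and contact force between the fingers and lever above 1 N and horizontal distance between lever and pin_tip below 0.01 m and horizontal distance between lever_head and column_top below 0.018 m and z of lever in the frame of pin_tip between 0.015 and 0.07 m and contact force between lever and fixture below 0.5 N and contact force between lever and spacer_tall below 0.5 N and linear speed of lever below 0.03 m/s and angular speed of lever below 0.2 rad/s and contact force between the fingers and spacer_tall below 0.1 N); the arm keeps its last pose, push and grip.
It fails at once if a bystander is moved more than 3 cm (distance of any of tape_roll, screwdriver, motor_unit, bottle, beaker, thumb_nut, spare_block from where it was at the start of the episode above 0.03 m).
It fails at once if an unwanted spacer leaves its place in the tray (moved more than 4 cm) (distance of any of spacer_short, spacer_wide from where it was at the start of the episode above 0.04 m).
It also fails if it takes over 59 s, if anything falls off the work surface, if the arm or the gripper's body presses on something with over 40 N, if the wrist force passes 120 N, or if a joint passes its speed limit or range.

### The arm

A 6-joint arm with a two-finger parallel gripper is mounted at the origin on the work surface. World frame = base frame: x ahead of the robot, y to its left, z up, the work surface at z = 0. Lengths are in m, angles in rad, forces in N, time in s.
With the tool pointing down it reaches from about 0.4 to 0.825 m from the base axis. Payload 7 kg.
Tool frame: the origin (TCP) lies on the mounting face of the last link; the fingertips stand 178 mm ahead of it and the grasp point (between the pads) lies 159 mm ahead of it; z points along the fingers, y is the direction in which the jaws open and shut (so a half turn about z gives the same grasp; the last joint's range is limited). The gripper opens to 88 mm and grips with 3 to 60 N. Pads are 19 mm wide; open, the fingers measure 130 mm over their backs; the gripper's body (78 mm by 193 mm) begins 47 mm behind the grasp point.
Start: joints at [1.622, 0.359, 0.012, 0, -1.224, -0.288], TCP at [0.158, 0.656, 0.405] pointing down, gripper open.
Joint ranges: [-3.07, 3.07], [-1.43, 2.12], [-1.02, 1.25], [-3.03, 1.67], [-3.05, -0], [-3.03, 3.03]. Speed limits (rad/s): [2.39, 2.39, 3.01, 3.14, 3.14, 3.14].

### API

Orientations are given as [roll, pitch, yaw] about the fixed x, y, z axes, in that order (R = Rz(yaw) Ry(pitch) Rx(roll)).
In Python, from station import * gives the robot as it stands.
- The arm moves only by the tool arm_command, never from a script. Its argument "targets" is a list of rows, each a list of 3 entries, a list of its own where there are three numbers: the turn, a rotation vector about the world's x, y, z in rad, then the shift along the world's x, y, z in mm, then the closure, from 0 (fully open) to 1 (shut). In form: [[[wx, wy, wz], [tx, ty, tz], fingers], ...]. A call has 1 to 8 rows; each row shifts and turns the commanded pose from where the row before left it; what a row does not reach is not made up. A row lasts 1/10 s, in which the tool goes at most 50 mm and 8.59 degrees, less where a joint would pass 70% of its speed; a pose out of reach is approached as far as the arm can. A call with a gripper value outside its range is refused whole. The fingers move at their own pace and stop on an object; "squeeze" is the grip in N (left out, the last holds). Time passes only in rows, so rows that do not move let the fingers close. It gives the time, the measured TCP pose, the force and the opening at its end, in the units of the state.
- get_state(): the state, without advancing time (a new reading comes with each control period).
- grab_frame(name): name is "side" or "top" or "wrist"; returns (picture, depth): 384x512x3 uint8, red, green, blue; 384x512 float32, m along the optical axis (not along the pixel's ray), 0 where there is no reading.
- camera_params(name): a dict with "mtx" (3x3 intrinsics, pixels), "eye" and "orientation" of the camera in the world. Camera axes: x right, y down, z forward; pixel columns grow to the right and rows downward; lengths in m; the calibration is good to about 2 mm. A picture is of the moment at which its call begins: read the wrist's pose just before it. camera_params takes no time and is no camera call; for the wrist camera it gives the pose at the moment of the call.
- job_done(): hands the job in, once; it reports no verdict.
The state is a dict: "t": time; "q": joint angles; "qd": joint speeds; "joint_efforts": joint torques, N m; "eef_pos": TCP position; "ee_rot": TCP orientation; "force": force on the tool from outside, world axes, zero at the start; "moment": the same for the moment, N m; "width": finger opening in m.
Only numpy, scipy, OpenCV 4.12 (cv2) and the standard library are available. Lean on these libraries where they do the work, as an engineer would, in place of code of your own. Each camera call takes 0.05 s, during which the arm holds its last target.

## Working session

There is one attempt and no reset: what is moved stays moved. The work goes in short steps, Python scripts to look and compute and a tool call to move; the robot and the scene stay as the last step left them, time stands still between calls to the robot, and variables do not carry over. Pictures are saved under pics/ and viewed, and the job is handed in when it is done.

Besides the shell and the picture viewer there is one more tool, called as name(argument=value, ...), one argument or row to a line, values as JSON. arm_command: Moves the arm, as the interface text tells. Its arguments: {"type":"object","properties":{"targets":{"type":"array"},"squeeze":{"type":"number"}},"required":["targets"]}

```bash
mkdir -p pics; ls; python3 - <<'E'
from station import *
import cv2, numpy as np
print(get_state())
for n in ["side","top","wrist"]:
    print(n,camera_params(n))
    im,d=grab_frame(n); np.savez(f"{n}0.npz",im=im,d=d)
    cv2.imwrite(f"pics/{n}0.png",im[:,:,::-1])
E
```

```text
pics
{'t': 0.0, 'q': array([ 1.62208355e+00,  3.59346450e-01,  1.10324980e-02, -3.50848402e-04,
       -1.22407747e+00, -2.88138797e-01]), 'qd': array([-2.13777589e-04, -7.02533293e-04, -5.15605326e-04, -1.71594276e-03,
       -7.71387409e-04, -7.73783932e-05]), 'joint_efforts': array([ 1.17076328e-03, -5.82722104e+01,  2.93057531e+01,  6.99724495e+00,
        7.05740356e-03, -1.55809826e-04]), 'eef_pos': array([0.1583147 , 0.65595735, 0.40373699]), 'ee_rot': array([ 3.13996959e+00, -1.37096124e-04, -2.36970945e-01]), 'force': array([-0.32350801, -0.50672731, -1.4643829 ]), 'moment': array([ 0.0119006 , -0.01188139, -0.0410123 ]), 'width': 0.08806626154924779}
side {'mtx': array([[364.06371791,   0.        , 255.92358756],
       [  0.        , 364.06371791, 191.23242393],
       [  0.        ,   0.        ,   1.        ]]), 'eye': array([0.37921544, 0.60375414, 0.80675586]), 'orientation': array([-2.38580418,  0.0032603 , -2.84796853])}
top {'mtx': array([[493.84324504,   0.        , 243.13591282],
       [  0.        , 493.84324504, 183.72185129],
       [  0.        ,   0.        ,   1.        ]]), 'eye': array([ 0.5043167 , -0.04031202,  1.66298226]), 'orientation': array([-3.08507903,  0.00423774, -1.57979218])}
wrist {'mtx': array([[292.99398942,   0.        , 251.51951158],
       [  0.        , 292.99398942, 194.67839223],
       [  0.        ,   0.        ,   1.        ]]), 'eye': array([0.23809288, 0.63757261, 0.38379817]), 'orientation': array([ 2.84155522e+00,  1.13548713e-04, -1.80857737e+00])}
```

View pics/top0.png

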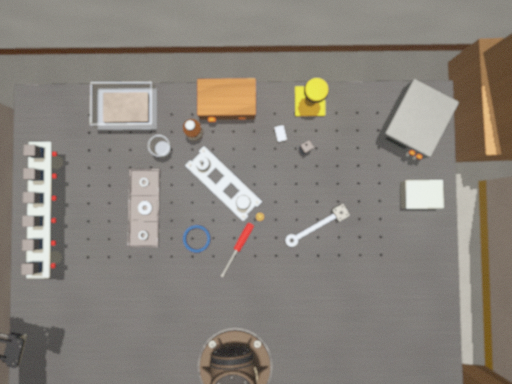

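View pics/side0.png

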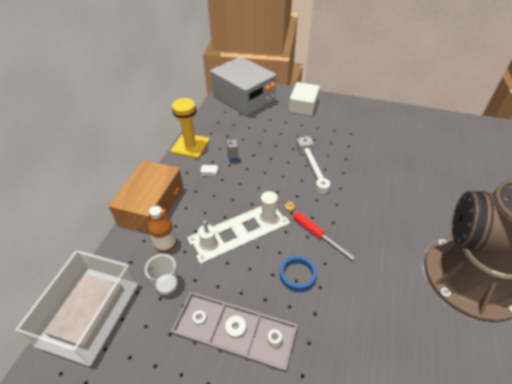

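View pics/wrist0.png

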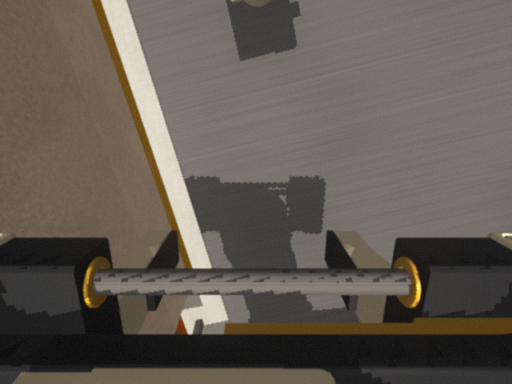

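The top and side views show the tray (top view, about 144,208), the fixture (225,183) and the lever (eye 292,240; head 341,212). The pin is the left column at about (203,162). Next I'll measure them with depth.

```bash
cat > h.py <<'E'
import numpy as np, cv2
from scipy.spatial.transform import Rotation as Ro
def world(d,c,us=None):
    h,w=d.shape; u,v=np.meshgrid(np.arange(w),np.arange(h))
    K=c['mtx']; p=np.stack([(u-K[0,2])/K[0,0]*d,(v-K[1,2])/K[1,1]*d,d],-1)
    P=p@Ro.from_euler('xyz',c['orientation']).as_matrix().T+c['eye']; P[d==0]=np.nan
    return P
def ray(uv,c,z):
    K=c['mtx'];R=Ro.from_euler('xyz',c['orientation']).as_matrix()
    r=R@np.array([(uv[0]-K[0,2])/K[0,0],(uv[1]-K[1,2])/K[1,1],1.]); return c['eye']+r*(z-c['eye'][2])/r[2]
def proj(p,c):
    K=c['mtx'];R=Ro.from_euler('xyz',c['orientation']).as_matrix()
    q=R.T@(np.asarray(p)-c['eye']); return (K@q/q[2])[:2]
E
python3 - <<'E'
from station import *
from h import *
for n,boxes in dict(top=(120,140,380,260),side=(170,180,300,370)).items():
    f=np.load(f"{n}0.npz");c=camera_params(n);P=world(f['d'],c)
    x0,y0,x1,y1=boxes
    print(n,"bench z",np.nanmedian(P[260:270,120:200,2]) if n=='top' else np.nanmedian(P[230:250,330:345,2]))
    z=P[...,2]
    # components above thresholds
    for lo,hi in [(0.009,0.2)]:
        m=((z>lo)&(z<hi)).astype(np.uint8); m[:y0]=0;m[y1:]=0;m[:,:x0]=0;m[:,x1:]=0
        k,l,s,ce=cv2.connectedComponentsWithStats(m)
        for i in range(1,k):
            if s[i,4]>20:
                q=P[l==i]; print(s[i],ce[i].round(1),q.mean(0).round(4),np.percentile(q[:,2],[50,95]).round(4))
    im=f['im'][y0:y1,x0:x1]
    s=3 if n=='top' else 4
    cv2.imwrite(f"pics/{n}_z.png",cv2.resize(im,None,fx=s,fy=s,interpolation=cv2.INTER_CUBIC)[:600,:800,::-1])
E
```

```text
top bench z 0.0006654549354707662
[148 140  23  17 195] [158.2 147.1] [0.7187 0.2435 0.0513] [0.0523 0.0842]
[299 140  15  15 129] [306.2 146.8] [ 0.7138 -0.241   0.0608] [0.0683 0.0764]
[186 148  33  28 330] [202.6 163.2] [0.6658 0.0994 0.0347] [0.0179 0.0689]
[215 164  17  29 129] [222.2 178.4] [0.6163 0.0359 0.0119] [0.0114 0.0164]
[128 168  32  79 451] [143.4 209.3] [0.5156 0.2988 0.0165] [0.0167 0.024 ]
[230 174  29  47 397] [243.3 199.9] [ 0.543  -0.0343  0.0384] [0.0144 0.0934]
[139 176  10  12  58] [143.9 181.7] [0.6074 0.2974 0.017 ] [0.0172 0.0232]
[201 176  13  14  42] [207.5 181.4] [0.6067 0.0853 0.0123] [0.0114 0.0172]
[216 193  14  14  41] [223. 198.] [0.5507 0.0336 0.0118] [0.0114 0.0153]
[137 200  17  15 144] [145.1 207.1] [0.5223 0.2927 0.0192] [0.0193 0.0261]
[286 204  64  42 502] [320.1 223.3] [ 0.4637 -0.2858  0.0336] [0.0312 0.0496]
[256 213   9   8  51] [259.9 216.4] [ 0.4881 -0.0891  0.0165] [0.0162 0.0245]
[231 222  23  38 247] [243.  237.6] [ 0.4187 -0.032   0.0227] [0.0231 0.0307]
[183 225  28  28 236] [196.3 238.1] [0.4185 0.1222 0.0238] [0.0244 0.0307]
[13
[... 321 characters left out ...]
46] [0.0132 0.0211]
[293 212   7  12  60] [296.6 216.9] [ 0.4595 -0.0438  0.0199] [0.0211 0.0253]
[170 220   6  29 115] [171.8 236.3] [0.7504 0.1326 0.0455] [0.0436 0.084 ]
[196 221  28  30 437] [207.  237.5] [0.6626 0.1094 0.0445] [0.051  0.0858]
[170 257   7  34 184] [172.5 274.5] [0.6977 0.2362 0.0509] [0.0518 0.0798]
[279 256  21  35 279] [288.6 272.7] [0.4403 0.1341 0.0204] [0.022  0.0252]
[ 171  292  126   78 1072] [233.4 329.9] [0.5256 0.3043 0.0154] [0.0159 0.0191]
[192 311  14  14 117] [198.4 317.4] [0.6086 0.3017 0.0159] [0.0166 0.019 ]
[225 316  21  22 327] [234.7 326.5] [0.5229 0.2988 0.0183] [0.019 0.021]
[267 330  14  18 189] [273.7 338.3] [0.4334 0.3025 0.0273] [0.0315 0.035 ]
```

View pics/top_z.png

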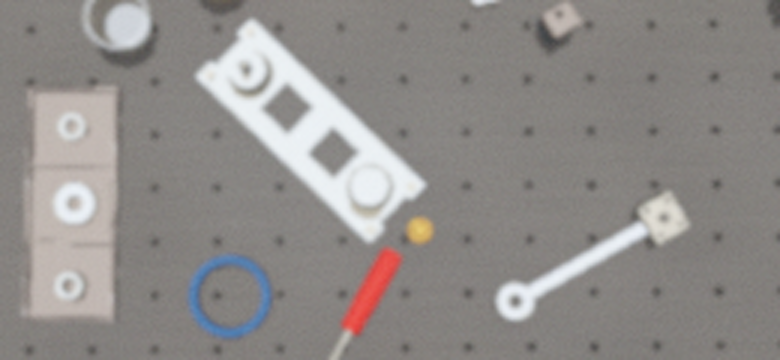

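View pics/side_z.png

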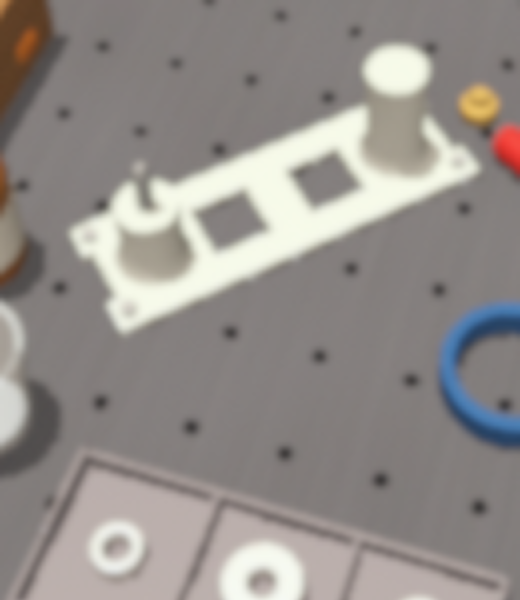

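```bash
python3 - <<'E'
from station import *
from h import *
c=camera_params('top');s=camera_params('side')
o=lambda x,y:(x/3+120-1/3,y/3+140-1/3)
for n,uv,z in [("ring",o(68.5,285.5),.034),("pintip?shoulder",o(246.5,71),.06),("col",o(370,187),.09),("eye",o(515.5,300),.028),("head",o(663,218),.044),("bottle",(192,127),.14),("beaker",(160,147),.08),("nut",o(420,230),.022),("wide",o(73,204),.02),("short",o(71,126),.018)]:
    print(n,ray(uv,c,z).round(4))
q=lambda x,y:(x/4+170-.4,y/4+180-.4)
print("side col",ray(q(397,72),s,.09), "tip",ray(q(140,166),s,.1),"eye",ray((322.5,185),s,.028), "bottle",ray((155,213),s,.14),"ring",ray((274.5,336),s,.034))
f=np.load('top0.npz')
E
```

```text
ring [0.4313 0.2981 0.034 ]
pintip?shoulder [0.6629 0.0997 0.06  ]
col [ 0.5351 -0.0335  0.09  ]
eye [ 0.4109 -0.1918  0.028 ]
head [ 0.4993 -0.3524  0.044 ]
bottle [0.7687 0.1228 0.14  ]
beaker [0.7151 0.2327 0.08  ]
nut [ 0.4884 -0.088   0.022 ]
wide [0.5206 0.2962 0.02  ]
short [0.6074 0.2991 0.018 ]
side col [ 0.53726846 -0.02974747  0.09      ] tip [0.66660627 0.10059491 0.1       ] eye [ 0.41105973 -0.17946006  0.028     ] bottle [0.77315557 0.14013341 0.14      ] ring [0.43252805 0.29998707 0.034     ]
```

arm_command(
  targets=[
    [[0, 0, 0.04], [20, -25, 0], 0],
    [[0, 0, 0.04], [25, -33, -5], 0],
    [[0, 0, 0.04], [25, -33, -5], 0.2],
    [[0, 0, 0.04], [25, -33, -5], 0.2],
    [[0, 0, 0.04], [25, -33, -5], 0.2],
    [[0, 0, 0.04], [25, -33, -5], 0.2],
    [[0, 0, 0], [25, -33, -5], 0.2],
    [[0, 0, 0], [25, -33, -5], 0.2],
  ],
)

```text
t: 0.95
eef_pos: [0.354, 0.3986, 0.3695]
ee_rot: [-3.142, 0.0, 0.004]
force: [0.2, 0.7, 0.2]
width: 0.0701
```

arm_command(
  targets=[
    [[0, 0, 0], [26, -34, -15], 0.3],
    [[0, 0, 0], [26, -34, -15], 0.3],
    [[0, 0, 0], [26, -31, -10], 0.3],
    [[0, 0, 0], [0, 0, 0], 0.3],
    [[0, 0, 0], [0, 0, 0], 0.3],
  ],
  squeeze=20,
)

```text
t: 1.45
eef_pos: [0.4319, 0.3003, 0.3294]
ee_rot: [3.141, 0.0, 0.001]
force: [0.1, 0.2, -0.0]
width: 0.0614
```

```bash
python3 - <<'E'
from station import *
from h import *
s=get_state();print(s['t'],s['eef_pos'],s['ee_rot'],s['width'])
c=camera_params('wrist');im,d=grab_frame('wrist');np.savez('w1.npz',im=im,d=d,**c)
cv2.imwrite('pics/w1.png',im[:,:,::-1])
g=s['eef_pos']+Ro.from_euler('xyz',s['ee_rot']).as_matrix()@[0,0,.159]
print(g,proj(g,c), proj([.432,.2985,.034],c))
E
```

```text
1.45 [0.4318589  0.30030703 0.32935021] [3.14097238e+00 4.26240656e-04 8.87382905e-04] 0.06141811346313601
[0.43179122 0.30020835 0.17035026] [252.85923405 264.34340526] [254.13351697 191.41827189]
```

View pics/w1.png

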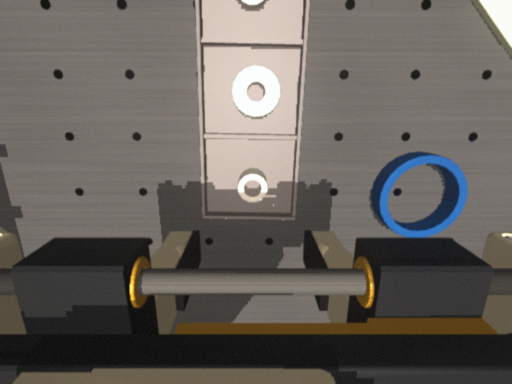

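The tall ring sits at about (253,187) in the near compartment, and the wide one is at (256,91). The ring is between the jaws laterally. I'll refine its position from the rim.

```bash
python3 - <<'E'
from station import *
from h import *
f=np.load('w1.npz');c=dict(mtx=f['mtx'],eye=f['eye'],orientation=f['orientation'])
P=world(f['d'],c);z=P[...,2]
roi=np.zeros(z.shape,bool);roi[160:212,225:285]=1
m=roi&(z>.030)&(z<.040); q=P[m];print(m.sum(),q.mean(0),np.median(q[:,2]),q.min(0),q.max(0))
(cc,r)=cv2.minEnclosingCircle(q[:,:2].astype(np.float32));print(cc,r)
g=f['im'].max(2); m2=(roi&(g>215)).astype(np.uint8)
cs,h=cv2.findContours(m2,cv2.RETR_CCOMP,cv2.CHAIN_APPROX_NONE)
for k in cs:
    if len(k)>15:
        e=cv2.fitEllipse(k);print(e,ray(e[0],c,.034))
for name,y,x in [('tray wall R',175,297),('L',175,205)]: print(name,P[y,x])
cv2.imwrite('pics/w1z.png',cv2.resize(f['im'][150:220,210:310],None,fx=6,fy=6,interpolation=cv2.INTER_CUBIC)[:,:,::-1])
E
```

```text
482 [0.43616968 0.3003768  0.03345875] 0.0335737341201085 [0.42170702 0.28587878 0.03007778] [0.45010331 0.31439905 0.03636495]
(0.4354861378669739, 0.3004258871078491) 0.014911678619682789
((252.09078979492188, 186.7693634033203), (25.736623764038086, 28.357343673706055), 84.44921875) [0.43672991 0.30050483 0.034     ]
((252.09750366210938, 189.09942626953125), (18.235204696655273, 18.852502822875977), 107.34600830078125) [0.43436474 0.30049694 0.034     ]
tray wall R [0.44465689 0.25468067 0.01776476]
L [0.44332096 0.34945791 0.01222846]
```

View pics/w1z.png

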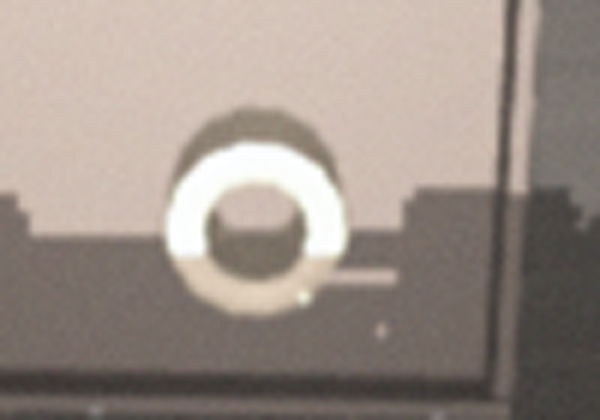

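arm_command(
  targets=[
    [[0, 0, 0], [1, 0, -30], 0.4],
    [[0, 0, 0], [1, 0, -35], 0.4],
    [[0, 0, 0], [1, 0, -35], 0.4],
    [[0, 0, 0], [0, 0, -20], 0.4],
    [[0, 0, 0], [0, 0, -10], 0.4],
    [[0, 0, 0], [0, 0, 0], 0.4],
  ],
)

```text
t: 2.1
eef_pos: [0.4338, 0.3019, 0.1989]
ee_rot: [3.14, 0.001, 0.005]
force: [-0.3, -0.7, 0.4]
width: 0.0523
```

```bash
python3 - <<'E'
from station import *
from h import *
s=get_state();print(s['t'],s['eef_pos'],s['ee_rot'],s['width'],s['force'])
c=camera_params('wrist');im,d=grab_frame('wrist');np.savez('w2.npz',im=im,d=d,**c)
cv2.imwrite('pics/w2.png',im[:,:,::-1])
E
```

```text
2.1 [0.43378743 0.30186743 0.19886104] [3.14009297e+00 1.04346535e-03 4.62494826e-03] 0.05234265811601504 [-0.32256063 -0.71793074  0.41468212]
```

View pics/w2.png

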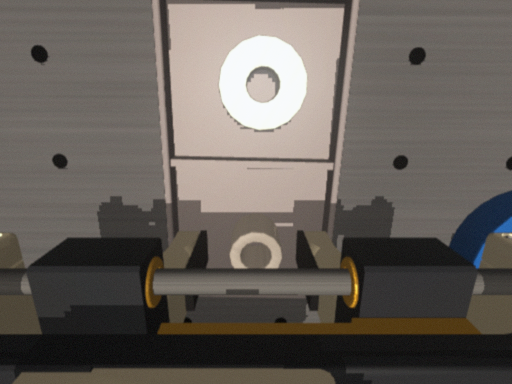

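The ring is at (255,255), between the pads. Closing the jaws now.

arm_command(
  targets=[
    [[0, 0, 0], [0, 0, 0], 0.6],
    [[0, 0, 0], [0, 0, 0], 0.75],
    [[0, 0, 0], [0, 0, 0], 0.75],
    [[0, 0, 0], [0, 0, 0], 0.75],
    [[0, 0, 0], [0, 0, 0], 0.75],
  ],
  squeeze=20,
)

```text
t: 2.65
eef_pos: [0.4346, 0.3013, 0.2005]
ee_rot: [-3.141, -0.001, 0.003]
force: [-2.5, 1.0, 6.3]
width: 0.0296
```

arm_command(
  targets=[
    [[0, 0, 0], [0, 0, 10], 0.75],
    [[0, 0, 0], [0, 0, 25], 0.75],
    [[0, 0, 0], [0, 0, 40], 0.75],
    [[0, 0, 0], [0, 0, 45], 0.75],
    [[0, 0, 0], [0, 0, 20], 0.75],
    [[0, 0, 0], [0, 0, 0], 0.75],
  ],
)

```text
t: 3.25
eef_pos: [0.4349, 0.3016, 0.344]
ee_rot: [-3.136, -0.005, 0.004]
force: [0.6, 0.5, -1.3]
width: 0.0294
```

```bash
python3 - <<'E'
from station import *
from h import *
s=get_state();print(s['t'],s['eef_pos'],s['ee_rot'],s['width'],s['force'])
c=camera_params('wrist');im,d=grab_frame('wrist');np.savez('w3.npz',im=im,d=d,**c,tp=s['eef_pos'],tr=s['ee_rot'])
cv2.imwrite('pics/w3.png',im[:,:,::-1])
P=world(d,c);R=Ro.from_euler('xyz',s['ee_rot']).as_matrix()
T=(P-s['eef_pos'])@R
m=np.zeros(d.shape,bool);m[225:280,205:305]=1
m&=(T[...,2]>.159)&(T[...,2]<.172)&(abs(T[...,1])<.0135)
q=T[m];print(m.sum(),q.mean(0),np.percentile(q,[2,50,98],axis=0))
E
```

```text
3.25 [0.43493266 0.30163393 0.34403393] [-3.13618207 -0.00457235  0.00353032] 0.02942368174740084 [ 0.5896669   0.51039503 -1.29403129]
1156 [ 0.00508937 -0.0002679   0.16761442] [[-7.35409320e-03 -1.30125440e-02  1.65742234e-01]
 [ 6.89511181e-03  8.74002044e-05  1.67153155e-01]
 [ 1.51710252e-02  1.24750093e-02  1.71644550e-01]]
```

View pics/w3.png

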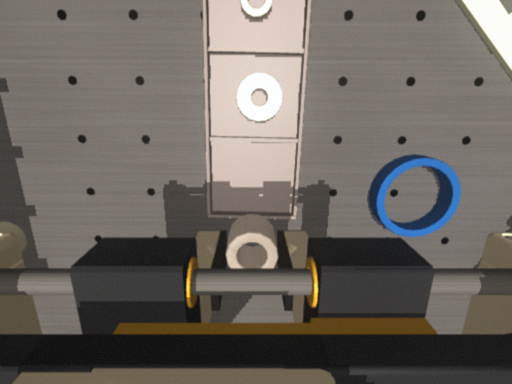

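arm_command(
  targets=[
    [[0, 0, 0], [15, -20, 10], 0.75],
    [[0, 0, 0], [28, -34, 10], 0.75],
    [[0, 0, 0], [30, -36, 10], 0.75],
    [[0, 0, 0], [30, -36, 6], 0.75],
    [[0, 0, 0], [30, -36, 0], 0.75],
    [[0, 0, 0], [22, -26, 0], 0.75],
    [[0, 0, 0], [10, -13, 0], 0.75],
    [[0, 0, 0], [0, 0, 0], 0.75],
  ],
)

```text
t: 4.1
eef_pos: [0.6, 0.0984, 0.3741]
ee_rot: [3.14, 0.003, 0.0]
force: [0.1, -0.4, -0.2]
width: 0.0294
```

```bash
python3 - <<'E'
from station import *
from h import *
for k in range(2):
    s=get_state();print(s['t'],s['eef_pos'],s['ee_rot'],s['width'],s['qd'].round(3))
    c=camera_params('wrist');im,d=grab_frame('wrist')
np.savez('w4.npz',im=im,d=d,**c,tp=s['eef_pos'],tr=s['ee_rot'])
cv2.imwrite('pics/w4.png',im[:,:,::-1])
print(proj([.664,.1,.1],c),proj([.664,.1,.06],c))
E
```

```text
4.1 [0.59998088 0.09841225 0.37407274] [3.14043684e+00 2.51510695e-03 2.75048192e-04] 0.029361723036420966 [ 0.046 -0.022 -0.018 -0.008  0.003 -0.031]
4.15 [0.59932748 0.09938915 0.37431256] [3.14083964e+00 2.27928592e-03 1.11320667e-03] 0.02909736196773383 [ 0.033 -0.019 -0.012 -0.002  0.002 -0.011]
[251.67082904 124.81232738] [251.68664242 121.94868452]
```

View pics/w4.png

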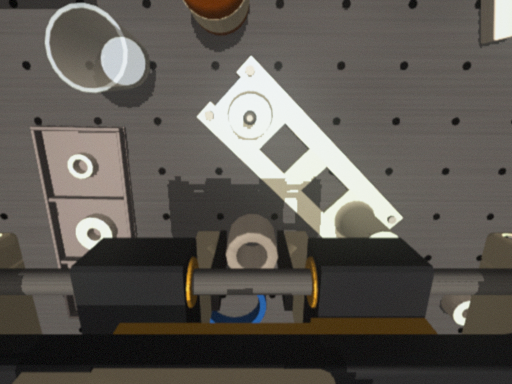

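The pin is at about (250,117) and the ring is held at about (252,250), so both are in one picture. I'll measure the two of them and take their difference.

```bash
python3 - <<'E'
from h import *
f=np.load('w4.npz')
im=f['im'][85:150,210:290];A=cv2.resize(im,None,fx=8,fy=8,interpolation=cv2.INTER_CUBIC)
cv2.imwrite('pics/w4a.png',A[:,:,::-1])
im=f['im'][205:280,190:320];cv2.imwrite('pics/w4b.png',cv2.resize(im,None,fx=6,fy=6,interpolation=cv2.INTER_CUBIC)[:,:,::-1])
E
```

```text
(no output)
```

View pics/w4a.png

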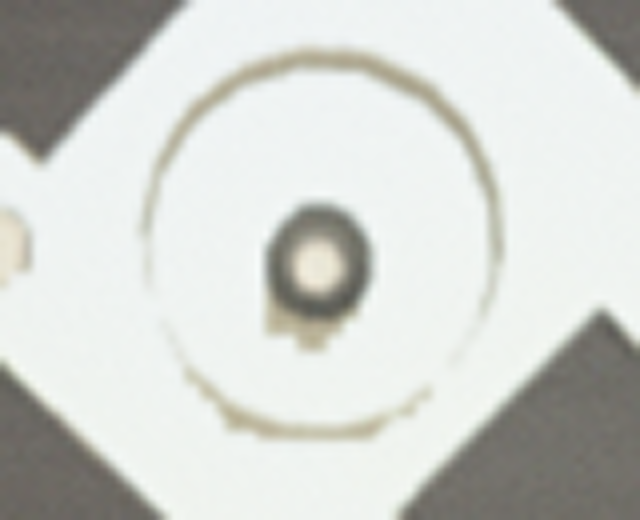

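View pics/w4b.png

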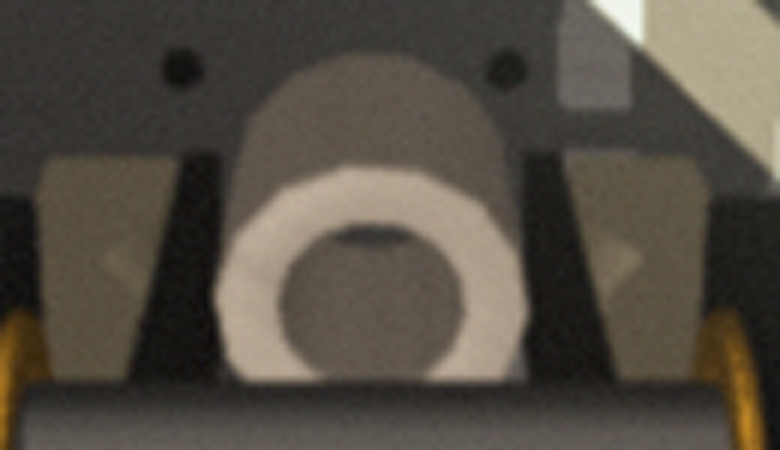

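```bash
python3 - <<'E'
from h import *
f=np.load('w4.npz');c=dict(mtx=f['mtx'],eye=f['eye'],orientation=f['orientation'])
P=world(f['d'],c);z=P[...,2]
print("tip depth z",P[116:120,248:252,2].round(4))
for zz in (.098,.1):print(ray((249.2,117.7),c,zz))
# shoulder: outline of column top
m=(z>.056)&(z<.066);m[:85]=0;m[150:]=0;m[:,:210]=0;m[:,290:]=0
q=P[m];print(cv2.minEnclosingCircle(q[:,:2].astype(np.float32)),np.median(q[:,2]))
R=Ro.from_euler('xyz',f['tr']).as_matrix();T=(P-f['tp'])@R
# ring top rows: annulus pixels
pts=[(251.6,238),(235.5,255),(268,255)]
for u,v in pts:
    print(u,v,T[int(v),int(round(u))].round(4),P[int(v),int(round(u))].round(4))
zt=np.median([P[236:239,245:258,2]]);print('ring top z',zt, 'rel TCP',f['tp'][2]-zt)
ct=ray((251.6,254.75),c,zt);print('ring top ctr',ct,'rel TCP',ct-f['tp'])
for u in (217,526):print(ray((u/6-.42+190,301/6-.42+205),c,zt))
print('apex top',ray((372/6-.42+190,167/6-.42+205),c,zt),'apex bottom',ray((372/6-.42+190,50/6-.42+205),c,zt-.03))
E
```

```text
tip depth z [[0.0999 0.0987 0.1005 0.1009]
 [0.0998 0.0998 0.1006 0.0999]
 [0.0988 0.0993 0.0997 0.0989]
 [0.1009 0.1006 0.1006 0.1003]]
[0.66973113 0.10209398 0.098     ]
[0.66982154 0.10207691 0.1       ]
((0.6695566773414612, 0.10209960490465164), 0.021027283743023872) 0.059855445361162996
251.6 238 [ 0.0123 -0.0005  0.1657] [0.6112 0.0998 0.2086]
235.5 255 [ 0.0006 -0.0095  0.168 ] [0.5996 0.1088 0.2063]
268 255 [0.001  0.0085 0.1673] [0.6    0.0908 0.207 ]
ring top z 0.20766357774299912 rel TCP 0.16664898027831268
ring top ctr [0.60049181 0.09997215 0.20766358] rel TCP [ 0.00116433  0.000583   -0.16664898]
[0.6004832  0.11443022 0.20766358]
[0.6005045  0.08563215 0.20766358]
apex top [0.61412168 0.09998764 0.20766358] apex bottom [0.61404276 0.10000807 0.17766358]
```

arm_command(
  targets=[
    [[0, 0, 0], [20, 1, 0], 0.75],
    [[0, 0, 0], [30, 1, -10], 0.75],
    [[0, 0, 0], [15, 0, -20], 0.75],
    [[0, 0, 0], [5, 0, -20], 0.75],
    [[0, 0, 0], [0, 0, -10], 0.75],
    [[0, 0, 0], [0, 0, 0], 0.75],
    [[0, 0, 0], [0, 0, 0], 0.75],
  ],
)

```text
t: 4.9
eef_pos: [0.6689, 0.1029, 0.3165]
ee_rot: [3.142, -0.001, 0.004]
force: [0.5, 0.5, 0.3]
width: 0.0294
```

```bash
python3 - <<'E'
from station import *
from h import *
s=get_state();print(s['t'],s['eef_pos'],s['ee_rot'],s['width'],s['qd'].round(3),s['force'])
c=camera_params('wrist');im,d=grab_frame('wrist')
np.savez('w5.npz',im=im,d=d,**c,tp=s['eef_pos'],tr=s['ee_rot'])
im=im[180:280,190:320];cv2.imwrite('pics/w5b.png',cv2.resize(im,None,fx=6,fy=6,interpolation=cv2.INTER_CUBIC)[:,:,::-1])
E
```

```text
4.9 [0.66893267 0.10287833 0.31651804] [ 3.14155954e+00 -5.42887453e-04  4.40752733e-03] 0.029430277857488803 [-0.006 -0.014  0.015  0.004 -0.     0.001] [0.54407698 0.49662379 0.28081367]
```

View pics/w5b.png

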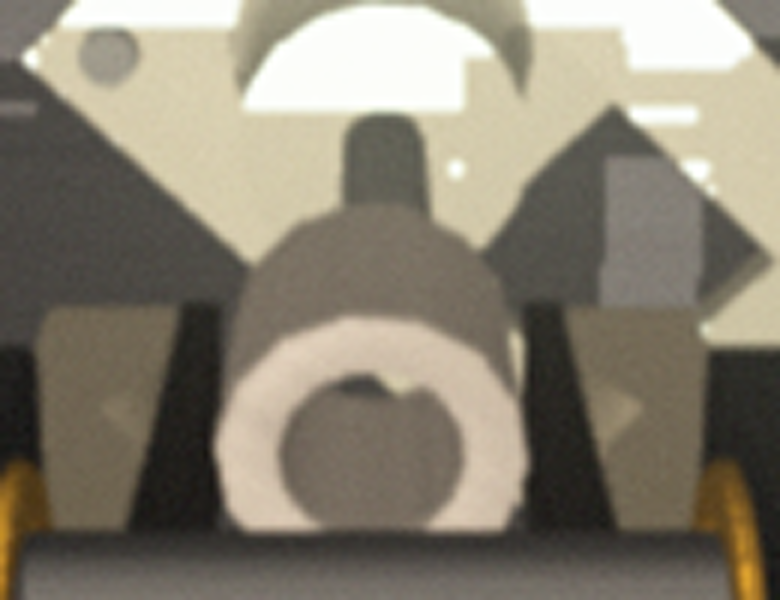

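```bash
python3 - <<'E'
from h import *
f=np.load('w5.npz');c=dict(mtx=f['mtx'],eye=f['eye'],orientation=f['orientation'])
R=Ro.from_euler('xyz',c['orientation']).as_matrix();K=c['mtx']
def onx(u,v,x):
    r=R@np.array([(u-K[0,2])/K[0,0],(v-K[1,2])/K[1,1],1.]);return c['eye']+r*(x-c['eye'][0])/r[0]
for y in (150,185): 
    print([onx(u/6-.42+190,y/6-.42+180,.676) for u in (344,430)])
im=f['im'][190:230,235:275].astype(int).sum(2)
for v in (203,207,211): print(v,f['im'][v,240:268].sum(1))
P=world(f['d'],c)
zt=np.nanmedian(P[235:237,245:258,2]);print(zt, ray((371.5/6-.42+190,454/6-.42+180),c,zt), f['tp'])
print([ray((u/6-.42+190,454/6-.42+180),c,zt)[1] for u in (217,526)])
print(proj([.6698,.1021,.1],c),proj([.6698+.006,.1021,.08],c))
E
```

```text
[array([0.676     , 0.10733638, 0.07979061]), array([0.676     , 0.09611953, 0.07965791])]
[array([0.676     , 0.10711754, 0.09297335]), array([0.676     , 0.09651735, 0.09285455])]
203 [591 592 592 589 588 597 557 408 292 279 286 284 290 285 266 276 293 280
 285 285 390 550 593 587 587 589 588 585]
207 [590 586 586 588 586 592 558 368 279 280 283 289 277 281 278 294 274 275
 280 272 326 484 578 590 640 731 735 648]
211 [587 578 587 589 583 570 495 336 277 277 280 284 287 276 284 281 286 277
 277 260 284 425 552 587 588 581 580 584]
0.14981437236725728 [0.67024592 0.10361483 0.14981437] [0.66893267 0.10287833 0.31651804]
[np.float64(0.11802942731972253), np.float64(0.08920469659085564)]
[253.7047086  221.86847907] [253.60685328 204.93541488]
```

arm_command(
  targets=[
    [[0, 0, 0], [0, -1.8, 0], 0.75],
    [[0, 0, 0], [0, 0, -10], 0.75],
    [[0, 0, 0], [0, 0, -10], 0.75],
    [[0, 0, 0], [0, 0, -10], 0.75],
    [[0, 0, 0], [0, 0, -10], 0.75],
    [[0, 0, 0], [0, 0, 0], 0.75],
  ],
)

```text
t: 5.55
eef_pos: [0.6687, 0.1001, 0.2731]
ee_rot: [3.14, 0.004, 0.003]
force: [0.6, -0.3, -0.7]
width: 0.0296
```

```bash
python3 - <<'E'
from station import *
from h import *
s=get_state();print(s['t'],s['eef_pos'],s['ee_rot'],s['width'],s['qd'].round(3),s['force'],s['moment'])
c=camera_params('wrist');im,d=grab_frame('wrist')
np.savez('w6.npz',im=im,d=d,**c,tp=s['eef_pos'],tr=s['ee_rot'])
im=im[180:280,190:320];cv2.imwrite('pics/w6b.png',cv2.resize(im,None,fx=6,fy=6,interpolation=cv2.INTER_CUBIC)[:,:,::-1])
E
```

```text
5.55 [0.66872178 0.10009652 0.27314901] [3.14044136e+00 3.50080137e-03 2.84507714e-03] 0.029625542809148146 [ 0.    -0.019  0.025  0.011 -0.024 -0.002] [ 0.63296718 -0.34045835 -0.65871036] [-0.04030451  0.0400983  -0.04402175]
```

View pics/w6b.png

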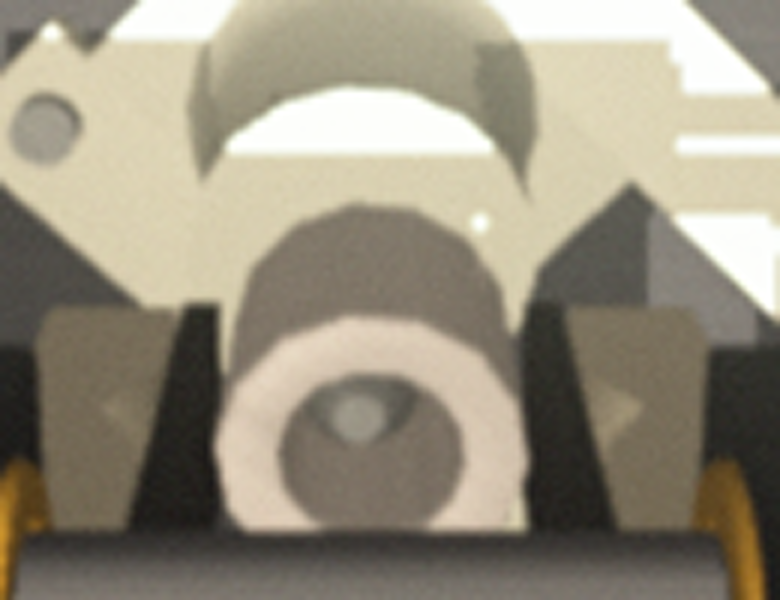

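The pin tip shows inside the bore at (358,415) in the zoomed view, with no contact force. I'll shift slightly to +y and seat the ring.

arm_command(
  targets=[
    [[0, 0, 0], [0, 1, -5], 0.75],
    [[0, 0, 0], [0, 0, -5], 0.75],
    [[0, 0, 0], [0, 0, -4], 0.75],
    [[0, 0, 0], [0, 0, -1], 0.75],
    [[0, 0, 0], [0, 0, 0], 0.75],
  ],
)

```text
t: 6.1
eef_pos: [0.6693, 0.1013, 0.2605]
ee_rot: [3.141, 0.0, 0.003]
force: [-0.4, 0.7, 0.0]
width: 0.0298
```

arm_command(
  targets=[
    [[0, 0, 0], [0, 0, -1], 0.75],
    [[0, 0, 0], [0, 0, -1], 0.75],
    [[0, 0, 0], [0, 0, 0], 0.75],
  ],
)

```text
t: 6.4
eef_pos: [0.6693, 0.1013, 0.2586]
ee_rot: [-3.142, -0.0, 0.003]
force: [0.5, -0.3, -0.9]
width: 0.0296
```

```bash
python3 - <<'E'
from station import *
from h import *
s=get_state();print(s['t'],s['eef_pos'],s['ee_rot'],s['width'],s['qd'].round(3),s['force'],s['moment'])
c=camera_params('wrist');im,d=grab_frame('wrist')
P=world(d,c);print(np.nanmedian(P[235:237,245:258,2]))
im=im[180:280,190:320];cv2.imwrite('pics/w7b.png',cv2.resize(im,None,fx=6,fy=6,interpolation=cv2.INTER_CUBIC)[:,:,::-1])
E
```

```text
6.4 [0.66934202 0.10134208 0.2586481 ] [-3.14153395e+00 -4.55558052e-05  3.20639964e-03] 0.02964747793628199 [ 0.001 -0.003  0.001  0.001 -0.002 -0.   ] [ 0.47196815 -0.26870544 -0.88018643] [0.03564095 0.02493589 0.04965832]
0.0918348098741329
```

View pics/w7b.png

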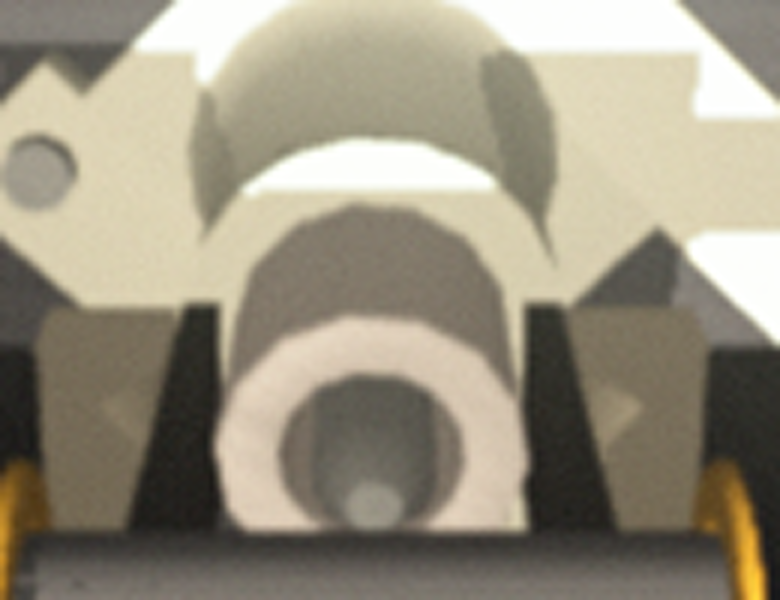

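The ring is centred on the pin and about 2 mm above the shoulder. I'll press it down and release.

arm_command(
  targets=[
    [[0, 0, 0], [0, 0, -1], 0.75],
    [[0, 0, 0], [0, 0, -1], 0.75],
    [[0, 0, 0], [0, 0, 0], 0.75],
  ],
)

```text
t: 6.75
eef_pos: [0.6694, 0.1013, 0.2567]
ee_rot: [-3.142, -0.0, 0.003]
force: [0.4, -0.4, -0.6]
width: 0.0297
```

arm_command(
  targets=[
    [[0, 0, 0], [0, 0, -1], 0.75],
    [[0, 0, 0], [0, 0, 0], 0.75],
  ],
)

```text
t: 6.95
eef_pos: [0.6694, 0.1014, 0.2565]
ee_rot: [3.142, -0.0, 0.004]
force: [-2.1, 0.1, 5.7]
width: 0.0293
```

Contact force is 5.7 N upward at the predicted height, so the ring is seated. Opening the jaws.

arm_command(
  targets=[
    [[0, 0, 0], [0, 0, 0], 0.6],
    [[0, 0, 0], [0, 0, 0], 0.45],
    [[0, 0, 0], [0, 0, 0], 0.45],
    [[0, 0, 0], [0, 0, 0], 0.45],
    [[0, 0, 0], [0, 0, 0], 0.45],
    [[0, 0, 0], [0, 0, 0], 0.45],
  ],
)

```text
t: 7.55
eef_pos: [0.6694, 0.1013, 0.2556]
ee_rot: [3.142, 0.0, 0.003]
force: [-0.4, -0.3, -1.4]
width: 0.0476
```

arm_command(
  targets=[
    [[0, 0, 0], [0, 0, 10], 0.45],
    [[0, 0, 0], [0, 0, 25], 0.45],
    [[0, 0, 0], [0, 0, 40], 0.45],
    [[0, 0, 0], [-20, 0, 40], 0.45],
    [[0, 0, 0], [-30, 0, 10], 0.45],
    [[0, 0, 0], [-10, 0, 0], 0.45],
    [[0, 0, 0], [0, 0, 0], 0.45],
  ],
)

```text
t: 8.25
eef_pos: [0.6081, 0.1013, 0.3821]
ee_rot: [-3.14, -0.002, 0.004]
force: [0.9, 0.3, -0.3]
width: 0.0483
```

```bash
python3 - <<'E'
from station import *
from h import *
s=get_state();print(s['t'],s['eef_pos'],s['ee_rot'],s['width'],s['force'])
c=camera_params('wrist');im,d=grab_frame('wrist')
np.savez('w8.npz',im=im,d=d,**c)
P=world(d,c);z=P[...,2];m=(z>.084)&(z<.096);m[200:]=0;m[:,:200]=0;m[:,300:]=0
q=P[m];print(m.sum(),np.median(q[:,2]),cv2.minEnclosingCircle(q[:,:2].astype(np.float32)))
m=(z>.097)&(z<.103);m[200:]=0;m[:,:200]=0;m[:,300:]=0;q=P[m];print(m.sum(),q.mean(0))
cv2.imwrite('pics/w8.png',im[:,:,::-1])
cv2.imwrite('pics/w8z.png',cv2.resize(im[80:170,200:310],None,fx=6,fy=6,interpolation=cv2.INTER_CUBIC)[:,:,::-1])
E
```

```text
8.25 [0.60811327 0.10125857 0.38212576] [-3.14049975e+00 -1.53149357e-03  3.78808774e-03] 0.04825658063461597 [ 0.88428224  0.30664119 -0.25330175]
1253 0.08987972703133496 ((0.7139360308647156, 0.10794015228748322), 0.058438148349523544)
381 [0.74434706 0.12370221 0.09966273]
```

View pics/w8.png

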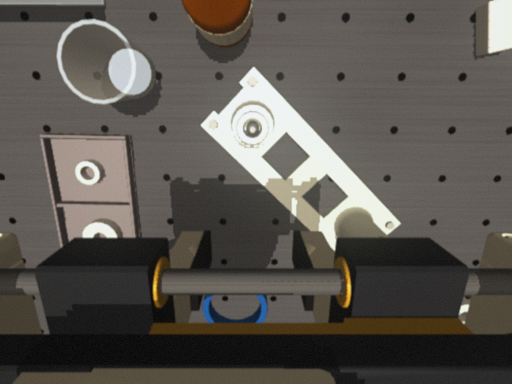

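The spacer sits concentric on the pin at (252,127), with its top at z = 0.0899 (90 mm expected). Now I'll move to view the lever.

arm_command(
  targets=[
    [[0, 0, 0], [-10, -18, 5], 0.3],
    [[0, 0, 0], [-22, -32, 5], 0.3],
    [[0, 0, 0], [-26, -38, 5], 0.3],
    [[0, 0, 0], [-26, -38, 0], 0.3],
    [[0, 0, 0], [-26, -38, 0], 0.3],
    [[0, 0, 0], [-26, -38, 0], 0.3],
    [[0, 0, 0], [-26, -38, 0], 0.3],
    [[0, 0, 0], [-26, -38, 0], 0.3],
  ],
)

```text
t: 9.1
eef_pos: [0.4201, -0.1784, 0.3954]
ee_rot: [3.141, 0.001, 0.003]
force: [0.6, -1.2, 0.2]
width: 0.0613
```

arm_command(
  targets=[
    [[0, 0, 0], [-26, -38, 0], 0.3],
    [[0, 0, 0], [-20, -30, 0], 0.3],
    [[0, 0, 0], [-14, -15, 0], 0.3],
    [[0, 0, 0], [0, 0, 0], 0.3],
    [[0, 0, 0], [0, 0, 0], 0.3],
  ],
)

```text
t: 9.6
eef_pos: [0.3612, -0.2603, 0.3954]
ee_rot: [-3.141, 0.001, 0.001]
force: [0.1, -0.5, 0.1]
width: 0.0614
```

```bash
python3 - <<'E'
from station import *
from h import *
s=get_state();print(s['t'],s['eef_pos'],s['ee_rot'],s['width'],s['qd'].round(3))
c=camera_params('wrist');im,d=grab_frame('wrist')
np.savez('w9.npz',im=im,d=d,**c)
cv2.imwrite('pics/w9.png',im[:,:,::-1])
P=world(d,c);z=P[...,2]
m=((z>.006)&(z<.055)).astype(np.uint8);m[225:]=0
k,l,st,ce=cv2.connectedComponentsWithStats(m)
for i in range(1,k):
    if st[i,4]>100:
        q=P[l==i];print(st[i],ce[i],q.mean(0),np.percentile(q[:,2],95))
E
```

```text
9.6 [ 0.36118748 -0.26033482  0.39536954] [-3.14148152e+00  8.16617497e-04  1.30602451e-03] 0.0613543299933231 [ 0.027  0.001  0.005  0.001  0.003 -0.006]
[   0    0  100   72 3580] [51.15167598 26.88715084] [ 0.52295286 -0.04027751  0.01556472] 0.04666091958744605
[ 175   10  192  137 4741] [283.99662518  74.68972791] [ 0.47141865 -0.29110574  0.03382742] 0.04508721045692016
[ 88  45  27  27 543] [100.40883978  58.4198895 ] [ 0.49195338 -0.08901803  0.01488311] 0.022587708630996385
[  22   76   65  145 2464] [ 57.71996753 127.71631494] [ 0.41455659 -0.02897902  0.02085743] 0.02625033174792385
```

View pics/w9.png

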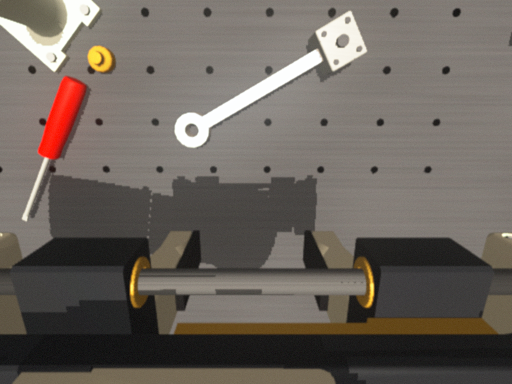

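The lever is fully visible, with the eye at (192,130) and the head at (343,40). Computing its pose.

```bash
python3 - <<'E'
from h import *
f=np.load('w9.npz');c=dict(mtx=f['mtx'],eye=f['eye'],orientation=f['orientation'])
P=world(f['d'],c);z=P[...,2]
m=(z>.039)&(z<.049);m[100:]=0;m[:,:290]=0;m[:,400:]=0;q=P[m];
rect=cv2.minAreaRect(q[:,:2].astype(np.float32));print('head',rect,q.mean(0))
m=(z>.023)&(z<.033);m[:5]=0;m[170:]=0;m[:,:165]=0;m[:,400:]=0
mm=m.copy();mm[:,212:]=0;q=P[mm];print('eye',cv2.minEnclosingCircle(q[:,:2].astype(np.float32)),np.median(q[:,2]))
b=m.copy();b[:,:220]=0;b[:,305:]=0;q=P[b];v=cv2.fitLine(q[:,:2].astype(np.float32),cv2.DIST_L2,0,.01,.01).ravel();print('bar',v,np.degrees(np.arctan2(v[1],v[0])),np.median(q[:,2]))
e=np.array(cv2.minEnclosingCircle(P[mm][:,:2].astype(np.float32))[0]);h=np.array(rect[0])
u=(h-e)/np.linalg.norm(h-e);print(np.linalg.norm(h-e),np.degrees(np.arctan2(*u[::-1])),'bal',e+.135*u,'bal from head',h-.05*u)
nrm=np.array([-v[1],v[0]]);print('offsets from bar line',(e-v[2:])@nrm,(h-v[2:])@nrm)
E
```

```text
head ((0.5043424367904663, -0.3504599332809448), (0.043950412422418594, 0.040350303053855896), 29.25005340576172) [ 0.50430316 -0.34963084  0.04374904]
eye ((0.4191087484359741, -0.193251371383667), 0.025646235793828964) 0.027786258396478525
bar [ 0.49552217 -0.8685953   0.45997977 -0.27090892] -60.295807 0.027823106145128534
0.17882760850696666 -61.53480104417307 bal [ 0.48345311 -0.31193079] bal from head [ 0.48051119 -0.30650459]
offsets from bar line 0.002980658521678059 -0.0008860881243650809
```

arm_command(
  targets=[
    [[0, 0, -0.132], [8, -3, 0], 0.3],
    [[0, 0, -0.132], [18, -7, -10], 0.3],
    [[0, 0, -0.132], [20, -8, -20], 0.3],
    [[0, 0, -0.132], [20, -8, -25], 0.3],
    [[0, 0, -0.132], [20, -8, -25], 0.3],
    [[0, 0, -0.132], [16, -6, -25], 0.3],
    [[0, 0, -0.132], [10, -4, -20], 0.3],
    [[0, 0, -0.132], [6.4, -2.7, -10], 0.3],
  ],
)

```text
t: 10.45
eef_pos: [0.4809, -0.3056, 0.2578]
ee_rot: [3.139, 0.003, -1.057]
force: [0.5, 0.4, 1.3]
width: 0.0614
```

arm_command(
  targets=[
    [[0, 0, 0], [0, 0, 0], 0.3],
    [[0, 0, 0], [0, 0, 0], 0.3],
  ],
)

```text
t: 10.65
eef_pos: [0.4803, -0.3058, 0.2604]
ee_rot: [3.141, 0.001, -1.048]
force: [-0.4, 0.1, 1.1]
width: 0.0611
```

```bash
python3 - <<'E'
from station import *
from h import *
s=get_state();print(s['t'],s['eef_pos'],s['ee_rot'],s['width'],s['qd'].round(3),s['q'].round(2))
c=camera_params('wrist');im,d=grab_frame('wrist')
np.savez('w10.npz',im=im,d=d,**c,tp=s['eef_pos'],tr=s['ee_rot'])
cv2.imwrite('pics/w10.png',im[:,:,::-1])
P=world(d,c);z=P[...,2]
m=(z>.039)&(z<.049);m[235:]=0;q=P[m]
rect=cv2.minAreaRect(q[:,:2].astype(np.float32));print('head',rect,m.sum())
g=s['eef_pos']+Ro.from_euler('xyz',s['ee_rot']).as_matrix()@[0,0,.159];print(g)
a=s['ee_rot'][2];u=np.array([np.cos(a),np.sin(a)]);dd=np.array(rect[0])-g[:2];print('along',dd@u,'side',dd@[-u[1],u[0]],np.degrees(a))
m=(z>.022)&(z<.033)&(np.abs((P[...,:2]-g[:2])@[-u[1],u[0]])<.02);m[:,:200]=0;m[:,310:]=0
q=P[m];print('bar',m.sum(),q.mean(0),((q[:,:2]-g[:2])@[-u[1],u[0]]).mean())
E
```

```text
10.65 [ 0.48027773 -0.30580967  0.26040836] [ 3.14074144e+00  6.04738374e-04 -1.04774874e+00] 0.06111659190720072 [-0.005 -0.026 -0.001 -0.     0.     0.004] [-0.22  0.32 -0.41  0.   -0.84  0.75]
head ((0.5043025612831116, -0.35085928440093994), (0.044115886092185974, 0.04017447680234909), 29.450634002685547) 3588
[ 0.48011245 -0.30579398  0.10140845]
along 0.05112362383204526 side -0.0015552227927724373 -60.03158061290764
bar 2069 [ 0.46749398 -0.28484586  0.02801196] -0.000467331748878608
```

View pics/w10.png

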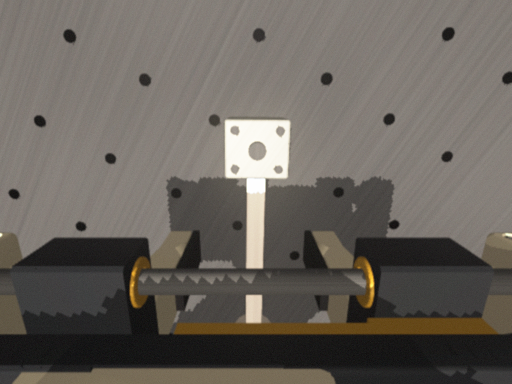

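The gripper is aligned with the bar, and the head centre (257,150) is 51 mm ahead of the grasp point (50 wanted). Descending.

arm_command(
  targets=[
    [[0, 0, -0.007], [0.5, -0.8, -18], 0.4],
    [[0, 0, 0], [0, 0, -25], 0.45],
    [[0, 0, 0], [0, 0, -20], 0.45],
    [[0, 0, 0], [0, 0, -10], 0.45],
    [[0, 0, 0], [0, 0, -4], 0.45],
    [[0, 0, 0], [0, 0, 0], 0.45],
  ],
  squeeze=45,
)

```text
t: 11.3
eef_pos: [0.4805, -0.3071, 0.1842]
ee_rot: [-3.141, -0.0, -1.059]
force: [0.2, -0.2, 0.1]
width: 0.0483
```

arm_command(
  targets=[
    [[0, 0, 0], [0, 0, 0], 0.6],
    [[0, 0, 0], [0, 0, 0], 0.75],
    [[0, 0, 0], [0, 0, 0], 0.95],
    [[0, 0, 0], [0, 0, 0], 0.95],
    [[0, 0, 0], [0, 0, 0], 0.95],
    [[0, 0, 0], [0, 0, 0], 0.95],
  ],
)

```text
t: 11.9
eef_pos: [0.48, -0.3073, 0.1839]
ee_rot: [3.141, 0.0, -1.06]
force: [-2.8, -1.1, 4.8]
width: 0.014
```

arm_command(
  targets=[
    [[0, 0, 0], [0, 0, 5], 0.95],
    [[0, 0, 0], [0, 0, 15], 0.95],
    [[0, 0, 0], [0, 0, 30], 0.95],
    [[0, 0, 0], [0, 0, 40], 0.95],
    [[0, 0, 0], [0, 0, 40], 0.95],
    [[0, 0, 0], [0, 0, 20], 0.95],
    [[0, 0, 0], [0, 0, 0], 0.95],
    [[0, 0, 0], [0, 0, 0], 0.95],
  ],
)

```text
t: 12.7
eef_pos: [0.4798, -0.3068, 0.333]
ee_rot: [-3.141, 0.001, -1.06]
force: [-0.8, -0.2, -4.9]
width: 0.014
```

```bash
python3 - <<'E'
from station import *
from h import *
s=get_state();print(s['t'],s['eef_pos'],s['ee_rot'],s['width'],s['force'],s['moment'])
c=camera_params('wrist');im,d=grab_frame('wrist')
np.savez('w11.npz',im=im,d=d,**c,tp=s['eef_pos'],tr=s['ee_rot'])
cv2.imwrite('pics/w11.png',im[:,:,::-1])
P=world(d,c);T=(P-s['eef_pos'])@Ro.from_euler('xyz',s['ee_rot']).as_matrix()
m=(T[...,2]>.12)&(T[...,2]<.16)&(T[...,0]>.025)&(T[...,0]<.08)&(abs(T[...,1])<.03);m[235:]=0;q=T[m];print(m.sum(),q.mean(0),q.min(0),q.max(0))
A=np.c_[q[:,:2],np.ones(len(q))];print('slope',np.linalg.lstsq(A,q[:,2],rcond=None)[0], cv2.minAreaRect(q[:,:2].astype(np.float32)))
E
```

```text
12.7 [ 0.47981015 -0.30681944  0.33302498] [-3.14121331e+00  8.47058233e-04 -1.06024934e+00] 0.013973169478597267 [-0.78901724 -0.15398612 -4.85296016] [0.11210299 0.04802548 0.01646565]
9662 [ 0.052054   -0.00198659  0.13995058] [ 0.02980415 -0.02416131  0.13221965] [0.07011285 0.02019962 0.15997818]
slope [6.06164139e-02 8.66011529e-05 1.36795424e-01] ((0.04996289312839508, -0.0019786786288022995), (0.044362761080265045, 0.04029041901230812), 89.94869995117188)
```

View pics/w11.png

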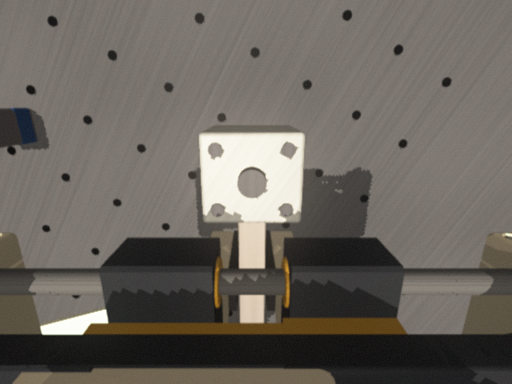

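```bash
python3 - <<'E'
from h import *
f=np.load('w11.npz');c=dict(mtx=f['mtx'],eye=f['eye'],orientation=f['orientation'])
P=world(f['d'],c);T=(P-f['tp'])@Ro.from_euler('xyz',f['tr']).as_matrix()
for lab,box in (('head',(145,215,205,298)),('bar',(225,266,243,262)),('bar2',(300,322,243,262))):
    v0,v1,u0,u1=box;q=T[v0:v1,u0:u1].reshape(-1,3);q=q[np.abs(q[:,2]-np.median(q[:,2]))<.004]
    print(lab,np.median(q,axis=0),len(q),np.linalg.lstsq(np.c_[q[:,:2],np.ones(len(q))],q[:,2],rcond=None)[0])
q=T[225:266,225:280].reshape(-1,3);q=q[np.abs(q[:,2]-.155)<.005];print(q.min(0),q.max(0))
E
```

```text
head [nan nan nan] 0 [0. 0. 0.]
bar [nan nan nan] 0 [0. 0. 0.]
bar2 [nan nan nan] 0 [0. 0. 0.]
[-0.00096719 -0.01587126  0.15014027] [0.02309582 0.01243538 0.15996533]
  return _methods._mean(a, axis=axis, dtype=dtype,
  ret = um.true_divide(
```

```bash
python3 - <<'E'
from h import *
f=np.load('w11.npz');c=dict(mtx=f['mtx'],eye=f['eye'],orientation=f['orientation'])
P=world(f['d'],c);T=(P-f['tp'])@Ro.from_euler('xyz',f['tr']).as_matrix()
for lab,box in (('head',(145,215,205,298)),('bar',(225,266,243,262)),('bar2',(300,322,243,262))):
    v0,v1,u0,u1=box;q=T[v0:v1,u0:u1].reshape(-1,3);q=q[~np.isnan(q[:,0])];q=q[np.abs(q[:,2]-np.median(q[:,2]))<.004]
    print(lab,np.median(q,axis=0),len(q),np.linalg.lstsq(np.c_[q[:,:2],np.ones(len(q))],q[:,2],rcond=None)[0].round(4))
E
```

```text
head [ 0.05078892 -0.00218605  0.13990754] 5788 [-0.0008  0.0004  0.1399]
bar [ 0.01134117 -0.00174978  0.1559363 ] 776 [-0.0044 -0.0023  0.156 ]
bar2 [-0.02856779 -0.00176536  0.15594225] 417 [-0.0018 -0.0066  0.1558]
```

```bash
python3 - <<'E'
from h import *
for n in ('w4','w8'):
    f=np.load(n+'.npz');c=dict(mtx=f['mtx'],eye=f['eye'],orientation=f['orientation'])
    P=world(f['d'],c);z=P[...,2]
    g=f['im'].min(2)
    pts=[]
    for v in range(95,205,4):
        # scan from right to left: first bright
        row=g[v]; xs=[u for u in range(440,250,-1) if row[u]>130 and row[u-1]>130]
        if xs: pts.append(ray((xs[0]+.5,v),c,.008)[:2])
    pts=np.array(pts,np.float32);l=cv2.fitLine(pts,cv2.DIST_HUBER,0,.01,.01).ravel()
    r=(pts-l[2:])@[-l[1],l[0]];print(n,np.degrees(np.arctan2(l[1],l[0])),r.std(),len(pts))
    # holes of base dims: square cutouts etc. distance pin axis to edge should be 45mm
    print('pin to edge',(np.array([.6698,.1021])-l[2:])@[-l[1],l[0]])
E
```

```text
w4 45.81182 0.00025356433 28
pin to edge 0.045185430195066184
w8 45.623993 0.00024296084 28
pin to edge 0.04548052797956311
```

arm_command(
  targets=[
    [[0, 0, -0.05], [4, 12, 10], 0.95],
    [[0, 0, -0.05], [4, 12, 10], 0.95],
    [[0, 0, -0.11], [8, 26, 10], 0.95],
    [[0, 0, -0.11], [8, 26, 0], 0.95],
    [[0, 0, -0.11], [8, 26, 0], 0.95],
    [[0, 0, -0.11], [8, 26, 0], 0.95],
    [[0, 0, -0.11], [8, 26, 0], 0.95],
    [[0, 0, -0.11], [8, 26, 0], 0.95],
  ],
)

```text
t: 13.55
eef_pos: [0.536, -0.126, 0.3614]
ee_rot: [3.138, -0.001, -1.825]
force: [1.0, -0.5, -4.5]
width: 0.0136
```

arm_command(
  targets=[
    [[0, 0, -0.11], [8, 26, 0], 0.95],
    [[0, 0, -0.11], [8, 26, 0], 0.95],
    [[0, 0, -0.11], [8, 26, 0], 0.95],
    [[0, 0, -0.11], [8, 26, 0], 0.95],
    [[0, 0, -0.05], [5, 18, 0], 0.95],
    [[0, 0, -0.034], [3, 10, 0], 0.95],
    [[0, 0, 0], [0, 0, 0], 0.95],
    [[0, 0, 0], [0, 0, 0], 0.95],
  ],
)

```text
t: 14.35
eef_pos: [0.5759, 0.0049, 0.3619]
ee_rot: [3.14, -0.003, -2.343]
force: [-0.4, 0.0, -3.3]
width: 0.0137
```

```bash
python3 - <<'E'
from station import *
from h import *
s=get_state();print(s['t'],s['eef_pos'],s['ee_rot'],s['width'],s['force'],s['moment'])
for n in ('wrist','top','side'):
    c=camera_params(n);im,d=grab_frame(n)
    np.savez('a_'+n+'.npz',im=im,d=d,**c,tp=s['eef_pos'],tr=s['ee_rot'])
    if n!='wrist': im=cv2.resize(im[130:300,130:330] ,None,fx=3,fy=3,interpolation=cv2.INTER_CUBIC)
    cv2.imwrite('pics/a_'+n+'.png',im[:,:,::-1])
E
```

```text
14.35 [0.5759082  0.00486746 0.36186514] [ 3.13987783e+00 -2.71514178e-03 -2.34265239e+00] 0.01369523957832071 [-0.36454934  0.00839596 -3.25622654] [ 0.08381411 -0.10032582 -0.00017052]
```

View pics/a_wrist.png

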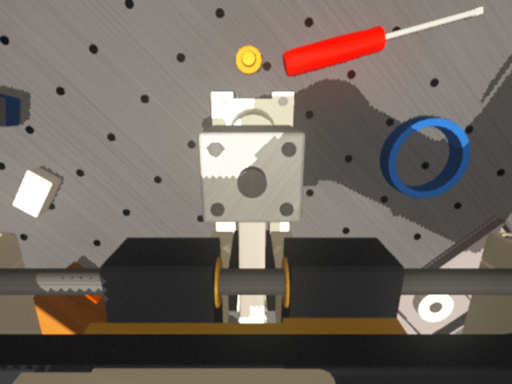

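View pics/a_top.png

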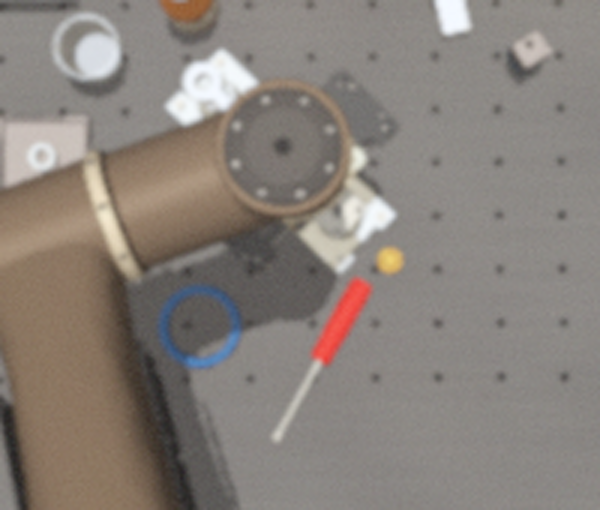

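View pics/a_side.png

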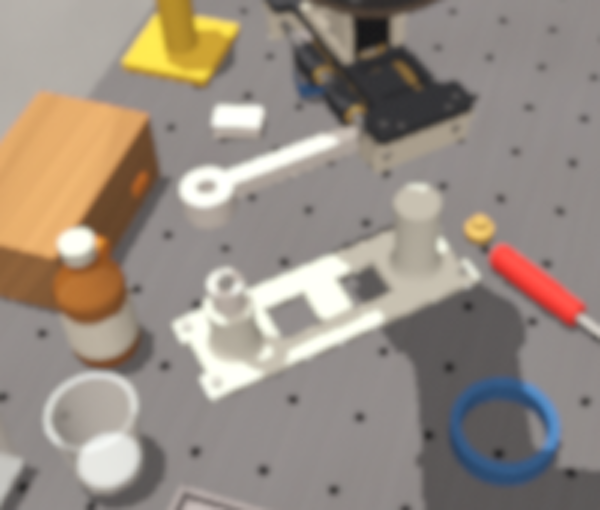

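The wrist view shows the bar on the fixture's centre line (base edges at 211 and 294, bar at 252). The side view shows the eye above the pin. Checking numerically.

```bash
python3 - <<'E'
from h import *
L=lambda n:np.load(n)
f=L('a_side.npz');c=dict(mtx=f['mtx'],eye=f['eye'],orientation=f['orientation'])
P=world(f['d'],c);z=P[...,2]
o=lambda x,y:(x/3+130-1/3,y/3+130-1/3)
print('eye hole',ray(o(206,187),c,.206),'outer'); print('ring top',ray(o(225,284),c,.09),'col',ray(o(418,200),c,.09))
m=(z>.196)&(z<.22);m[:170]=0;m[220:]=0;m[:,:185]=0;m[:,206:]=0
q=P[m];print('eye depth',m.sum(),np.median(q,axis=0),cv2.minEnclosingCircle(q[:,:2].astype(np.float32)))
m=(z>.085)&(z<.097);m[210:]*=1;m[:205]=0;m[245:]=0;m[:,:190]=0;m[:,225:]=0;q=P[m];print('ring depth',m.sum(),np.median(q,axis=0),cv2.minEnclosingCircle(q[:,:2].astype(np.float32)))
f=L('a_top.npz');c=dict(mtx=f['mtx'],eye=f['eye'],orientation=f['orientation'])
print('top eye',ray(o(206,82),c,.206))
f=L('a_wrist.npz');c=dict(mtx=f['mtx'],eye=f['eye'],orientation=f['orientation'])
P=world(f['d'],c);q=P[150:210,210:295].reshape(-1,3);print('head',np.median(q[~np.isnan(q[:,0])],axis=0))
print('col expected',.6698-.185*.698,.1021-.185*.716)
E
```

```text
eye hole [0.66922451 0.10200745 0.206     ] outer
ring top [0.66658425 0.10298508 0.09      ] col [ 0.53810129 -0.03426987  0.09      ]
eye depth 203 [0.66921486 0.10615834 0.20514403] ((0.6692832708358765, 0.10204653441905975), 0.02090407907962799)Traceback (most recent call last):
  File "<stdin>", line 9, in <module>
numpy._core._exceptions._UFuncOutputCastingError: Cannot cast ufunc 'multiply' output from dtype('int64') to dtype('bool') with casting rule 'same_kind'
```

The eye is within about 3 mm of the pin axis in the side view. Lowering 38 mm.

arm_command(
  targets=[
    [[0, 0, 0], [-1, 0, -8], 0.95],
    [[0, 0, 0], [0, 0, -12], 0.95],
    [[0, 0, 0], [0, 0, -12], 0.95],
    [[0, 0, 0], [0, 0, -6], 0.95],
    [[0, 0, 0], [0, 0, 0], 0.95],
    [[0, 0, 0], [0, 0, 0], 0.95],
    [[0, 0, 0], [0, 0, 0], 0.95],
    [[0, 0, 0], [0, 0, 0], 0.95],
  ],
)

```text
t: 15.3
eef_pos: [0.5754, 0.0049, 0.3262]
ee_rot: [-3.141, 0.001, -2.344]
force: [0.3, -0.0, -3.9]
width: 0.0131
```

```bash
python3 - <<'E'
from station import *
from h import *
s=get_state();print(s['t'],s['eef_pos'],s['ee_rot'],s['width'],s['qd'].round(3))
c=camera_params('side');im,d=grab_frame('side');P=world(d,c);z=P[...,2]
zt=s['eef_pos'][2]-.156;print('underside',zt-.028)
m=(abs(z-zt)<.008);m[:180]=0;m[235:]=0;m[:,:180]=0;m[:,206:]=0
q=P[m];print('eye',m.sum(),cv2.minEnclosingCircle(q[:,:2].astype(np.float32)),np.median(q[:,2]))
m=(abs(z-.09)<.006);m[:205]=0;m[245:]=0;m[:,:185]=0;m[:,225:]=0;q=P[m];print('ring',m.sum(),cv2.minEnclosingCircle(q[:,:2].astype(np.float32)),np.median(q[:,2]))
cv2.imwrite('pics/b_side.png',cv2.resize(im[150:270,150:310],None,fx=5,fy=5,interpolation=cv2.INTER_CUBIC)[:,:,::-1])
c=camera_params('wrist');im,d=grab_frame('wrist');P=world(d,c);T=(P-s['eef_pos'])@Ro.from_euler('xyz',s['ee_rot']).as_matrix()
q=T[150:210,210:295].reshape(-1,3);q=q[~np.isnan(q[:,0])];print('head tool',np.median(q,axis=0),np.linalg.lstsq(np.c_[q[:,:2],np.ones(len(q))],q[:,2],rcond=None)[0].round(4))
E
```

```text
15.3 [0.57542457 0.00492056 0.32616399] [-3.14113552e+00  7.96319965e-04 -2.34368872e+00] 0.01308089029523549 [-0.001 -0.    -0.    -0.002  0.     0.   ]
underside 0.14216399327297036
eye 160 ((0.6693788766860962, 0.10284972935914993), 0.020613720640540123) 0.16915224468591383
ring 86 ((0.6678293943405151, 0.10264497250318527), 0.01484416238963604) 0.08923654701315376
head tool [ 0.04864122 -0.00070769  0.13979722] [-1.400e-03  1.000e-04  1.392e-01]
```

View pics/b_side.png

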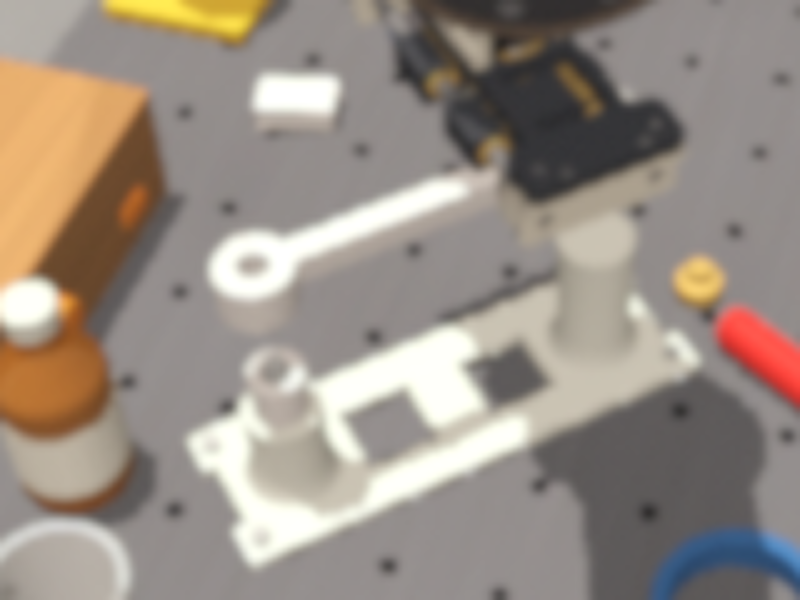

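The eye at (252,265) hangs 1–2 mm from the pin axis and the head is above the column. The lever is level and still, and the spacer is seated. Handing in.

```bash
python3 -c "
from station import *
print(job_done())"
```

```text
the job is handed in; nothing more can be done
None
```

The tall spacer is seated and released on the pin, and the lever is held over the fixture, ready to be lowered. I handed the job in at about 15.4 s; `job_done` reports no verdict.

- **Spacer:** it pressed down with 5.7 N at the expected height before I let go. Afterwards its top measured about 90 mm above the bench, as it should, and it looked concentric with the pin.
- **Lever:** I gripped it at its balance point; the head centre measured 49–51 mm ahead of the grasp point (50 expected). At the end:
  - The eye was about 2 mm from the seated spacer's axis in the side view.
  - The underside was about 42 mm above the pin's tip.
  - The lever was level to about 0.002 rad, and the joints were still.
- **Disagreements:** the cameras differed on the pin's position. The side view was within about 3 mm of the wrist camera, but my rough top-view reading was about 7 mm off, so I relied on the wrist camera. The head's position over the column was only inferred from the fixture's edge direction and the wrist view, because the gripper blocked a direct view.
- **Everything else:** I saw no bystander or unwanted spacer moved in the views I took, but I did not measure them again at the end.

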